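# Set the empty lane's spring pusher on its load catch

### The job

The empty lane of the counter display is about to be restocked: with the fingertips, push its black spring pusher back past the small brass catch on the rail beside it, then let it go so that it springs forward and stays held by the catch, and take the hand away. Only push it: do not grip it or ram it against the stop pin at the rear. Leave the two stocked lanes and everything else on the table as they are.

Things in the scene. Friction and masses are not known exactly. Their poses are not given: they have to be found in the camera images.
- stand: pine board, 246 x 328 mm, 15 mm thick with low edges (sides 34 mm, rear 50 mm high), that carries three parallel display lanes 100 mm apart; its origin lies on the table under the middle lane, its x axis along the lanes from their front (lip, nearer the robot) to their rear. The order of the lanes on it varies
- lane: the EMPTY lane: a white channel 220 mm long, 66 mm wide inside, with side guides 22 mm high, a clear front lip 20 mm high at x = -126 to -130 mm and a grey catch rail along its +y side (y = 52 to 64 mm, 22 mm high); origin on its underside (15 mm above the table) in the middle of its width, x axis towards the rear, which is the way to push; z up. An upright steel stop pin at its rear end limits the pusher
- carriage (a joint): travel of the empty lane's pusher towards the rear (lane +x), m: 0 = at rest at the front, 0.113 = against the rear stop pin. A spring always drives it back to 0 with 3.5 N (front) to 5 N (rear); moving it slowly past the catch takes under 8 N. It is guided and cannot tip or lift
- paddle: the empty lane's pusher: a black upright plate 60 mm wide and 4 mm thick, from 20 to 82 mm above the table, with ribs and a grey spring drum 32 mm deep behind it; its front face stands at lane x = -88 mm when the joint is 0. The frame moves with it (origin = the lane's origin when the joint is 0)
- push_point (a point): centre of the front face of the empty lane's pusher, 65 mm above the table: push here towards lane +x. The neighbouring cartons reach 75 mm above the table, the lip in front 35 mm
- pin (a point): axis of the upright steel catch pin (6 mm diameter, 43 to 57 mm above the table) on the wing of the empty lane's pusher; it moves with the pusher along lane y = 46 mm and lies at lane x = -74 mm + joint value. When latched, its axis lies about 3 mm behind (lane +x of) catch_nose
- catch_nose (a point): middle of the rear end face of the empty lane's brass catch, a spring pawl 45 to 53 mm above the table; axes as the lane's. The catch is clamped somewhere else along the rail each time. Pushed towards the rear, the pin swings the pawl aside; once the pin's axis is 8 mm or more behind this point the pawl has snapped in and holds the pin from coming forward. The pusher can go at least 25 mm farther than its latched place before it meets the stop pin
- pawl (a joint): angle of the empty lane's catch pawl, rad: 0 = swung in (holding or waiting), about 0.2 = pushed aside by the pin
- paddle_a: pusher of the blue-carton lane, same shape as paddle, resting against its cartons; leave alone
- paddle_b: pusher of the pink-carton lane, same shape as paddle, resting against its cartons; leave alone
- box_a0: light blue carton 44 x 58 x 56 mm standing in its lane (front), origin at the centre of its underside; leave alone
- box_a1: light blue carton 44 x 58 x 56 mm standing in its lane (second), origin at the centre of its underside; leave alone
- box_b0: pink carton 32 x 58 x 56 mm standing in its lane (front), origin at the centre of its underside; leave alone
- box_b1: pink carton 32 x 58 x 56 mm standing in its lane (second), origin at the centre of its underside; leave alone
- refill: mint green carton 40 x 58 x 56 mm on the table, origin at the centre of its underside; leave alone
- coffee: brown lidded paper cup, 80 mm across and 116 mm high, origin at the centre of its underside, z up; leave alone
- marker: light blue marker pen 100 mm long, 12 mm thick, lying on the table; leave alone
- notes: yellow sticky-note pad 76 x 76 x 12 mm on the table; leave alone

How it is judged:
By the outcome, as a careful person would: the job done as asked, in the order asked, and still so for the second after the job is handed in, with the robot touching nothing.
It also fails if it takes over 32 s, if anything falls off the work surface, if the arm or the gripper's body presses on something with over 40 N, if the wrist force passes 120 N, or if a joint passes its speed limit or range.

### The arm

A 6-joint arm with a two-finger parallel gripper is mounted at the origin on the work surface. World frame = base frame: x ahead of the robot, y to its left, z up, the work surface at z = 0. Lengths are in m, angles in rad, forces in N, time in s.
With the tool pointing down it reaches from about 0.275 to 0.85 m from the base axis. Payload 5.2 kg.
Tool frame: the origin (TCP) lies between the finger pads; the fingertips stand 25 mm ahead of it and the grasp point (between the pads) lies 6 mm ahead of it; z points along the fingers, x is the direction in which the jaws open and shut, and the axes are right-handed (so a half turn about z gives the same grasp; the last joint's range is limited). The gripper opens to 85 mm and grips with 20 to 120 N. Pads are 22 mm wide; open, the fingers measure 114 mm over their backs; the gripper's body (76 mm by 85 mm) begins 54 mm behind the grasp point. The pads swing forward as they close: fully open they stand 13 mm farther back than shut.
Start: joints at [-1.444, 0.259, 1.535, -0, 1.348, -0.203], TCP at [0.178, -0.52, 0.256] pointing down, gripper open.
Joint ranges: [-3.14, 3.14], [-0.91, 2.08], [0.19, 2.58], [-1.22, 4.36], [0.22, 2.71], [-3.12, 3.12]. Speed limits (rad/s): [2.57, 2.57, 3.14, 3.14, 3.14, 3.14].

### API

Orientations are given as a unit quaternion [w, x, y, z].
In Python, from plant import read_state, camera, calibration, job_done gives the robot as it stands.
- The arm moves only by the shell command python3 -m pendant 'ROWS' [FORCE]. ROWS is JSON, one flat list of numbers, 5 for each row, row after row: the finger opening in m, from 0 to 0.0854, then the shift along the tool's x, y, z in m, then the turn about the tool's z in degrees. In form: [grip, x, y, z, yaw, grip, x, y, z, yaw, ...]. A call has 1 to 5 rows; each row is the pose to reach, as a shift and turn from the pose commanded when the call began, along the tool's axes at that moment; what a row does not reach only later rows make up. A row lasts 1/8 s, in which the tool goes at most 62.5 mm and 10.7 degrees, less where a joint would pass 70% of its speed; a pose out of reach is approached as far as the arm can. A call with a gripper value outside its range is refused whole. The fingers move at their own pace and stop on an object; FORCE is the grip in N (left out, the last holds). Time passes only in rows, so rows that repeat a pose let the fingers close. It gives the time, the measured TCP pose, the force and the opening at its end, in the units of the state.
- read_state(): the state, without advancing time (a new reading comes with each control period).
- camera(name): name is "scene" or "side" or "wrist"; returns the picture (420x560x3 uint8, red, green, blue); there is no depth.
- calibration(name): a dict with "fovy" (degrees; the focal length in pixels is half the picture's height over the tangent of half this angle, whatever the lens; pixels are square), "cx", "cy" (the principal point, pixels), "extrinsics" (4x4, takes a point from camera to world coordinates); the wrist camera has in their place "hand_eye" (4x4, takes a point from camera to tool coordinates, whose origin is the TCP and whose axes are the tool frame's). Camera axes: x right, y up, looking along -z (the intrinsics and any distortion apply to the point x, -y, -z); pixel columns grow to the right and rows downward; lengths in m; the calibration is good to about 2 mm. A picture is of the moment at which its call begins: read the wrist's pose just before it. calibration takes no time and is no camera call.
- job_done(): hands the job in, once; it reports no verdict.
The state is a dict: "time_s": time; "joints": joint angles; "joint_velocities": joint speeds; "tau": joint torques, N m; "eef_pos": TCP position; "tcp_rot": TCP orientation; "force": force on the tool from outside, world axes, zero at the start; "torque": the same for the moment, N m; "finger_gap": finger opening in m.
Only numpy, scipy, OpenCV 4.12 (cv2) and the standard library are available. Lean on these libraries where they do the work, as an engineer would, in place of code of your own. Each camera call takes 0.05 s, during which the arm holds its last target. There are 200 camera calls.

## Working session

There is one attempt and no reset: what is moved stays moved. The work goes in short steps, Python scripts to look and compute and a shell command to move; the robot and the scene stay as the last step left them, time stands still between calls to the robot, and variables do not carry over. Pictures are saved under pics/ and viewed, about 8 in all and at most 12, crops included, and the job is handed in when it is done.

```bash
mkdir -p pics
cat > h.py <<'E'
import numpy as np, cv2
from plant import read_state, camera, calibration
from scipy.spatial.transform import Rotation as R
def save(n,f):
    im=camera(n); cv2.imwrite(f'pics/{f}.png',im[:,:,::-1]); return im
def T(n,s=None):
    c=calibration(n)
    if n!='wrist': return c,np.array(c['extrinsics'])
    s=s or read_state(); M=np.eye(4); q=s['tcp_rot']
    M[:3,:3]=R.from_quat([q[1],q[2],q[3],q[0]]).as_matrix(); M[:3,3]=s['eef_pos']
    return c,M@np.array(c['hand_eye'])
def ray(n,uv,s=None):
    c,M=T(n,s); f=210/np.tan(np.radians(c['fovy'])/2)
    d=np.array([(uv[0]-c['cx'])/f,-(uv[1]-c['cy'])/f,-1])
    return M[:3,3],M[:3,:3]@d
def onz(n,uv,z,s=None):
    o,d=ray(n,uv,s); return o+d*(z-o[2])/d[2]
def proj(n,p,s=None):
    c,M=T(n,s); f=210/np.tan(np.radians(c['fovy'])/2)
    q=np.linalg.inv(M)@np.append(p,1); return c['cx']+f*q[0]/-q[2], c['cy']-f*q[1]/-q[2]
E
python3 - <<'E'
from h import *
a=save('scene','s0');b=save('side','d0')
for n in('scene','side','wrist'):print(n,calibration(n))
s=read_state();print(s['eef_pos'],s['tcp_rot'],s['time_s'],s['force'])
E
```

```text
scene {'fovy': 50.745228007707155, 'cx': 284.3687126459548, 'cy': 213.18558262378258, 'extrinsics': array([[ 0.71076423, -0.47365618,  0.52006157,  1.14876022],
       [ 0.70328839,  0.46364703, -0.53890341, -0.66460613],
       [ 0.01412993,  0.74878653,  0.66266061,  0.9088898 ],
       [ 0.        ,  0.        ,  0.        ,  1.        ]])}
side {'fovy': 54.037988643001924, 'cx': 275.26302745082893, 'cy': 208.3857522367278, 'extrinsics': array([[ 0.99800217,  0.04792335, -0.04117056,  0.44570011],
       [-0.06303352,  0.71097194, -0.70038966, -0.73871794],
       [-0.00429391,  0.70158553,  0.71257232,  0.83095335],
       [ 0.        ,  0.        ,  0.        ,  1.        ]])}
wrist {'fovy': 64.45091184902039, 'cx': 283.0486869531636, 'cy': 210.49324868023203, 'hand_eye': array([[ 9.99999977e-01, -1.24236353e-04,  1.76283137e-04,
         3.92194298e-04],
       [-6.26968304e-05, -9.49570296e-01, -3.13554221e-01,
        -7.97740755e-02],
       [ 2.06348063e-04,  3.13554202e-01, -9.49570282e-01,
        -1.17967318e-01],
       [ 0.00000000e+00,  0.00000000e+00,  0.00000000e+00,
         1.00000000e+00]])}
[ 0.17808031 -0.51988384  0.25554103] [-6.39225203e-04  8.13581778e-01 -5.81449863e-01 -5.81718997e-04] 0.1 [ 0.50069178 -0.67755132  0.24956735]
```

View pics/s0.png

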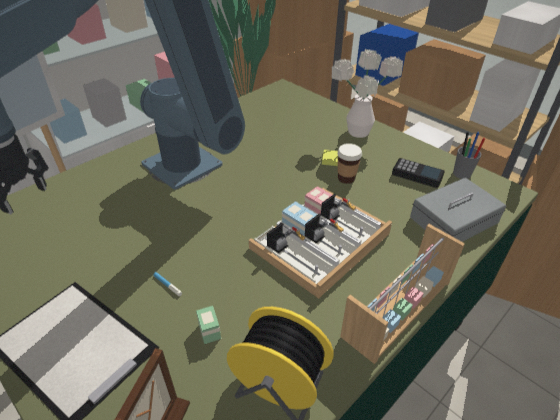

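View pics/d0.png

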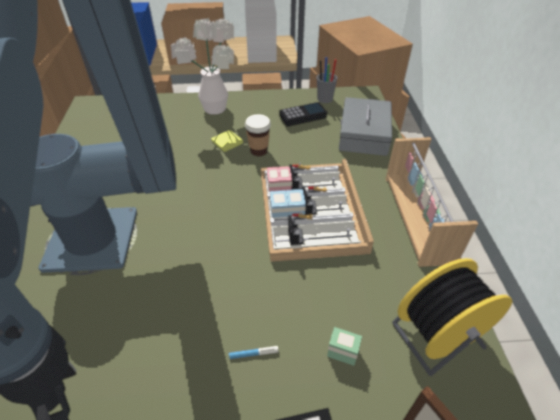

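The empty lane is the one nearest the side camera, with its pusher near (295,230) in the side view. I'll enlarge both views.

Run:
```python
from h import *
a=cv2.imread('pics/s0.png')[180:300,240:400];b=cv2.imread('pics/d0.png')[155:275,255:375]
a=cv2.resize(a,None,fx=4,fy=4,interpolation=cv2.INTER_CUBIC)[:,:430];b=cv2.resize(b,None,fx=5,fy=5,interpolation=cv2.INTER_CUBIC)
cv2.imwrite('pics/b.png',b)
print(onz('side',(295,231),.065),onz('side',(262,182),.034),onz('side',(268,261),.034),onz('side',(369,250),.034),onz('side',(344,163),.05))
```

```text
[ 0.53375452 -0.06755633  0.065     ] [0.46014579 0.15434032 0.034     ] [ 0.46303359 -0.1319962   0.034     ] [ 0.71339583 -0.11472847  0.034     ] [0.70729956 0.20464496 0.05      ]
```

View pics/b.png

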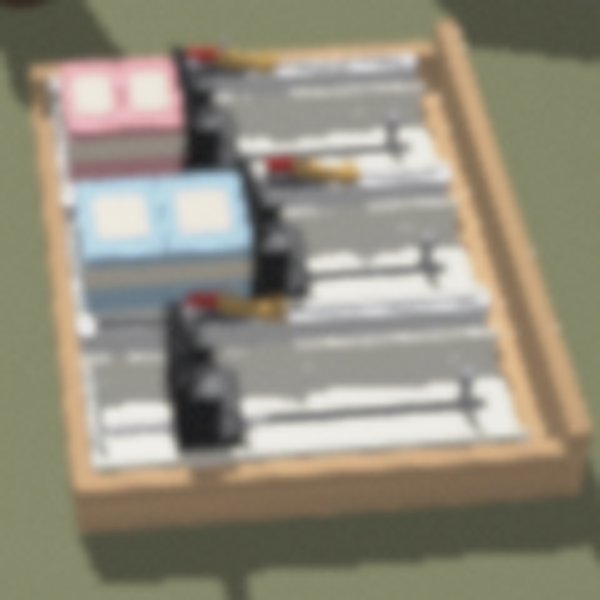

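Run:
```python
from h import *
g=lambda u,v,z:onz('side',(255+u/5,155+v/5),z)
P=[g(u,v,.04) for u,v in((397,140),(430,255),(468,390))]
d=P[0]-P[2];print(np.round(P,4),'spacing',np.linalg.norm(d[:2])/2,'lane yaw',np.degrees(np.arctan2(-d[0],d[1])))
print('rail edge',g(285,318,.037),g(490,298,.037))
print('nose',g(285,310,.049),'paddle top ends',g(180,308,.082),g(180,395,.05))
s=read_state();print(R.from_quat(np.roll(s['tcp_rot'],-1)).as_matrix().round(3))
```

```text
[[ 0.667   0.1292  0.04  ]
 [ 0.6696  0.0358  0.04  ]
 [ 0.6719 -0.0615  0.04  ]] spacing 0.09540194054707556 lane yaw 1.4844408593991982
rail edge [ 0.58594602 -0.00262405  0.037     ] [0.69666013 0.00456115 0.037     ]
nose [ 0.58454386 -0.00806511  0.049     ] paddle top ends [ 0.52644845 -0.0340087   0.082     ] [ 0.52450796 -0.06371446  0.05      ]
[[ 0.324 -0.946 -0.   ]
 [-0.946 -0.324  0.002]
 [-0.002 -0.    -1.   ]]
```

```bash
python3 -m pendant '[0,-0.03,-0.039,0,0, 0,-0.06,-0.078,0,0, 0,-0.09,-0.117,0,0, 0,-0.12,-0.156,0,0, 0,-0.15,-0.195,0,0]'
python3 -m pendant '[0,-0.038,-0.048,0.01,4, 0,-0.076,-0.096,0.02,8, 0,-0.114,-0.144,0.035,12, 0,-0.152,-0.192,0.045,16, 0,-0.189,-0.24,0.056,16]'
python3 -m pendant '[0,0,0,0,0, 0,0,0,0,0]'
python3 - <<'E'
from h import *
s=read_state();print(s['eef_pos'],s['finger_gap'],s['time_s']);print(R.from_quat(np.roll(s['tcp_rot'],-1)).as_matrix().round(3))
import json;json.dump({k:list(map(float,s[k])) for k in('eef_pos','tcp_rot')},open('w0.json','w'))
save('wrist','w0')
E
```

```text
time_s: 0.72
eef_pos: [0.3146, -0.3137, 0.256]
tcp_rot: [-0.0, 0.813, -0.582, -0.0]
force: [0.6, -0.4, -0.5]
finger_gap: -0.0002
time_s: 1.35
eef_pos: [0.4806, -0.0568, 0.1999]
tcp_rot: [0.0, 0.725, -0.689, 0.0]
force: [0.3, -0.5, -1.4]
finger_gap: 0.0001
time_s: 1.6
eef_pos: [0.4795, -0.0587, 0.2]
tcp_rot: [0.0, 0.725, -0.688, -0.0]
force: [0.2, -0.4, 0.1]
finger_gap: -0.0
[ 0.47952818 -0.05869701  0.19998313] -2.3928093136534586e-05 1.6
[[ 0.052 -0.999 -0.001]
 [-0.999 -0.052 -0.   ]
 [ 0.     0.001 -1.   ]]
```

View pics/w0.png

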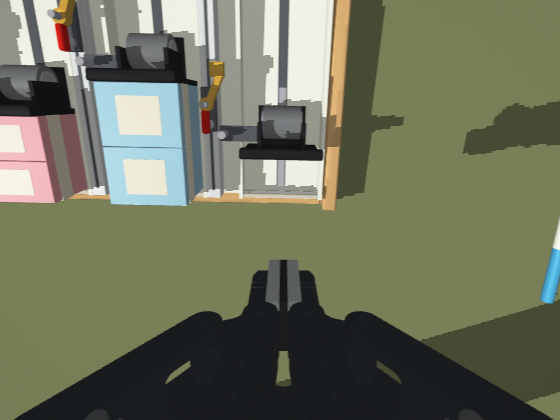

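Run:
```python
from h import *
a=cv2.imread('pics/w0.png')[40:175,185:345]
cv2.imwrite('pics/w0c.png',cv2.resize(a,None,fx=4.4,fy=4.4,interpolation=cv2.INTER_CUBIC))
import json;s=json.load(open('w0.json'))
A,B=onz('wrist',(240,158),.082,s),onz('wrist',(322,159),.082,s)
print('paddle',A,B,np.linalg.norm(A-B),np.degrees(np.arctan2(-(A-B)[0],(A-B)[1])))
print('pin',onz('wrist',(222,135),.057,s),'nose',onz('wrist',(217,62),.053,s))
for a in((208,0),(208,190),(239,20),(241,190),(329,20),(321,190)):print(a,onz('wrist',a,.037,s))
```

```text
paddle [ 0.51895594 -0.02664879  0.082     ] [ 0.5212782  -0.08475693  0.082     ] 0.05815452163808394 2.2885717080087855
pin [ 0.53162049 -0.00963639  0.057     ] nose [ 0.58328892 -0.00558142  0.053     ]
(208, 0) [0.6262501 0.0035845 0.037    ]
(208, 190) [0.48185761 0.00627688 0.037     ]
(239, 20) [ 0.61441889 -0.01928642  0.037     ]
(241, 190) [ 0.48335542 -0.02240879  0.037     ]
(329, 20) [ 0.61791997 -0.0863898   0.037     ]
(321, 190) [ 0.48698635 -0.09194773  0.037     ]
```

View pics/w0c.png

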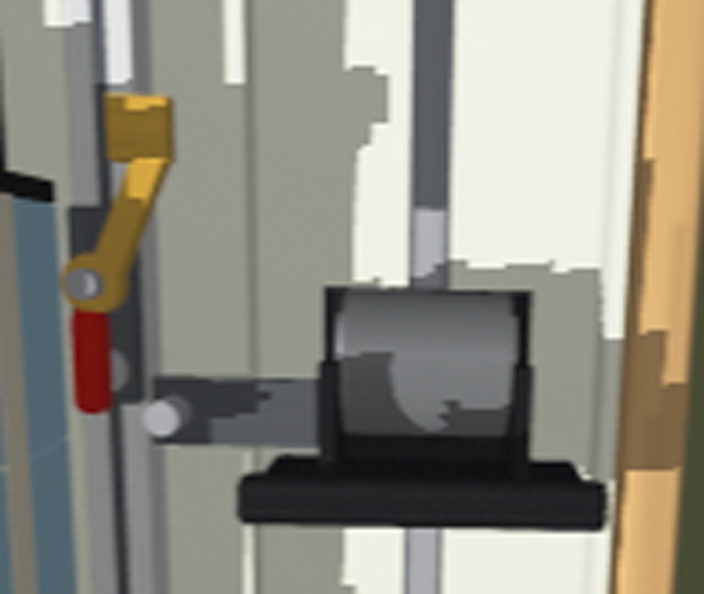

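The pusher's front face is at about x=0.520. The pin at (222,135) reads (0.5316,-0.010), and the nose at (217,62) reads (0.583,-0.006). The pin therefore has to travel about 52 mm to the nose plus 8 to 28 mm, so I'll aim for about 67 mm. The tool yaw already matches the lane, so I'll lower the hand and then feel for contact.

```bash
python3 -m pendant '[0,0,0,0.04,0, 0,0,0,0.08,0, 0,0,0,0.12,0, 0,0,0,0.12,0]'
python3 -m pendant '[0,0,-0.008,0,0, 0,0,-0.016,0,0, 0,0,-0.016,0,0, 0,0,-0.016,0,0]'
python3 - <<'E'
from h import *
save('wrist','w1');save('side','d1')
a=cv2.imread('pics/w1.png');b=cv2.imread('pics/d1.png')[155:275,225:375]
cv2.imwrite('pics/c1.png',np.hstack([cv2.resize(a,(400,300)),cv2.resize(b,(375,300),interpolation=cv2.INTER_CUBIC)]))
E
```

```text
time_s: 2.15
eef_pos: [0.4773, -0.0597, 0.0784]
tcp_rot: [0.001, 0.724, -0.69, -0.003]
force: [0.1, -0.1, 0.2]
finger_gap: 0.0
time_s: 2.65
eef_pos: [0.4962, -0.0579, 0.0809]
tcp_rot: [-0.0, 0.725, -0.689, 0.0]
force: [-0.2, 0.2, 0.5]
finger_gap: -0.0
```

View pics/c1.png

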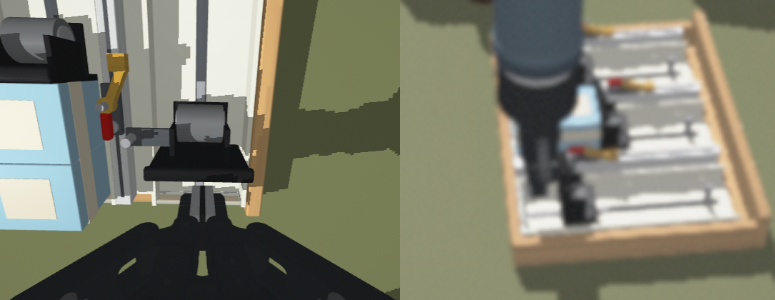

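The closed fingers are centred just in front of the plate, with no contact yet. I'll creep forward until I feel it.

```bash
python3 -m pendant '[0,0,-0.003,0,0, 0,0,-0.006,0,0, 0,0,-0.009,0,0,0,0,-0.009,0,0]'
python3 -m pendant '[0,0,-0.003,0,0, 0,0,-0.006,0,0,0,0,-0.006,0,0]'
python3 -m pendant '[0,0,-0.003,0,0, 0,0,-0.006,0,0,0,0,-0.006,0,0]'
```

```text
time_s: 3.25
eef_pos: [0.5052, -0.0575, 0.0803]
tcp_rot: [-0.0, 0.725, -0.689, 0.0]
force: [-0.2, -0.6, 0.1]
finger_gap: 0.0001
time_s: 3.62
eef_pos: [0.5104, -0.0572, 0.0802]
tcp_rot: [0.0, 0.725, -0.689, -0.001]
force: [-3.4, -0.5, 1.4]
finger_gap: 0.0001
time_s: 4.0
eef_pos: [0.517, -0.0569, 0.0802]
tcp_rot: [0.0, 0.725, -0.689, -0.0]
force: [-2.9, -1.0, 0.7]
finger_gap: -0.0003
```

Contact came at TCP x of about 0.509, as predicted (0.520 − 0.011), and the force matches the spring. The target is a TCP x of about 0.576, pushing at 32 mm/s.

```bash
python3 -m pendant '[0,0,-0.004,0,0, 0,0,-0.008,0,0, 0,0,-0.012,0,0, 0,0,-0.016,0,0, 0,0,-0.020,0,0]'
python3 -m pendant '[0,0,-0.004,0,0, 0,0,-0.008,0,0, 0,0,-0.012,0,0, 0,0,-0.016,0,0, 0,0,-0.020,0,0]'
python3 -m pendant '[0,0,-0.004,0,0, 0,0,-0.008,0,0, 0,0,-0.012,0,0, 0,0,-0.016,0,0, 0,0,-0.019,0,0]'
python3 -m pendant '[0,0,0,0,0]'
python3 - <<'E'
from h import *
import json
s=read_state();json.dump({k:list(map(float,s[k])) for k in('eef_pos','tcp_rot')},open('w2.json','w'))
save('wrist','w2')
E
```

```text
time_s: 4.62
eef_pos: [0.5371, -0.0561, 0.0802]
tcp_rot: [0.0, 0.725, -0.689, 0.0]
force: [-4.0, -3.5, -0.5]
finger_gap: 0.0004
time_s: 5.25
eef_pos: [0.5567, -0.0554, 0.0802]
tcp_rot: [0.001, 0.725, -0.689, -0.0]
force: [-5.2, -3.9, 1.1]
finger_gap: 0.0003
time_s: 5.88
eef_pos: [0.576, -0.0543, 0.0802]
tcp_rot: [0.0, 0.725, -0.689, 0.0]
force: [-4.3, -3.2, 1.4]
finger_gap: 0.0004
time_s: 6.0
eef_pos: [0.5762, -0.0542, 0.0803]
tcp_rot: [0.0, 0.725, -0.689, 0.0]
force: [-3.2, -2.6, 0.4]
finger_gap: 0.0001
```

View pics/w2.png

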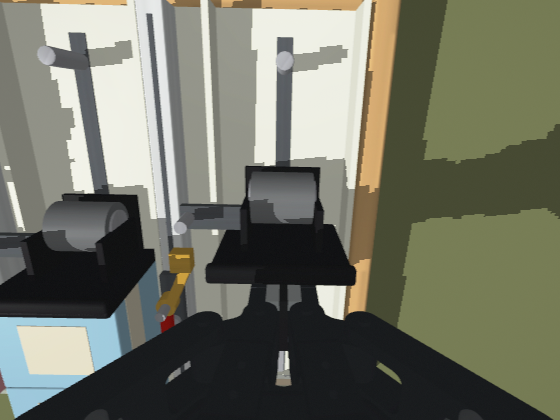

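Run:
```python
from h import *
import json;s=json.load(open('w2.json'))
p,n=onz('wrist',(181,228),.057,s),onz('wrist',(181,249),.053,s)
print(p,n,p-n)
```

```text
[ 0.59875692 -0.00725923  0.057     ] [ 0.58635575 -0.00554041  0.053     ] [ 0.01240117 -0.00171882  0.004     ]
```

The pin is 12–15 mm behind the nose and the pawl is in. I'll add 2 mm for margin, then back off.

```bash
python3 -m pendant '[0,0,-0.002,0,0, 0,0,-0.002,0,0, 0,0,0.004,0,0, 0,0,0.010,0,0, 0,0,0.016,0,0]'
python3 -m pendant '[0,0,0.01,0,0, 0,0,0.02,0,0, 0,0,0.03,0,0, 0,0,0.03,0,0]'
python3 - <<'E'
from h import *
import json
s=read_state();json.dump({k:list(map(float,s[k])) for k in('eef_pos','tcp_rot')},open('w3.json','w'))
save('wrist','w3')
E
```

```text
time_s: 6.68
eef_pos: [0.5602, -0.0545, 0.0806]
tcp_rot: [-0.001, 0.725, -0.689, 0.001]
force: [-0.1, 0.7, -0.1]
finger_gap: 0.0002
time_s: 7.18
eef_pos: [0.529, -0.0561, 0.0804]
tcp_rot: [0.0, 0.725, -0.689, -0.0]
force: [0.9, -0.3, -0.1]
finger_gap: -0.0
```

View pics/w3.png

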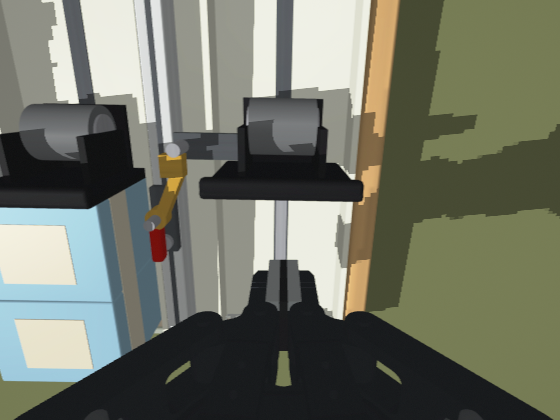

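It's latched: the pin at (172,149) rests against the pawl's end face at about row 153, and the fingers are well clear. Now I'll raise the hand and take a last look.

```bash
python3 -m pendant '[0,0,0,-0.04,0, 0,0,0,-0.08,0, 0,0,0,-0.12,0, 0,0,0.05,-0.12,0, 0,0,0.10,-0.12,0]'
python3 -m pendant '[0,0.05,0.02,0,0, 0,0.10,0.04,0,0, 0,0.15,0.06,0,0, 0,0.15,0.06,0,0, 0,0.15,0.06,0,0]'
python3 - <<'E'
from h import *
import json;s=json.load(open('w3.json'))
print(onz('wrist',(172,149),.057,s)-onz('wrist',(173,154),.053,s))
save('side','d4');save('scene','s4')
a=cv2.imread('pics/d4.png')
b=cv2.imread('pics/d4.png')[155:275,235:375];c=cv2.imread('pics/s4.png')
cv2.imwrite('pics/c4.png',np.hstack([cv2.resize(b,(420,360),interpolation=cv2.INTER_CUBIC),cv2.resize(c[120:360,130:400],(380,360))]))
E
```

```text
time_s: 7.85
eef_pos: [0.4297, -0.0615, 0.2009]
tcp_rot: [-0.0, 0.725, -0.689, 0.001]
force: [0.8, -0.3, -0.5]
finger_gap: -0.0
time_s: 8.48
eef_pos: [0.3777, -0.214, 0.2003]
tcp_rot: [-0.0, 0.724, -0.689, -0.0]
force: [-0.2, -0.7, -0.4]
finger_gap: 0.0001
[ 0.00276313 -0.00097894  0.004     ]
```

View pics/c4.png

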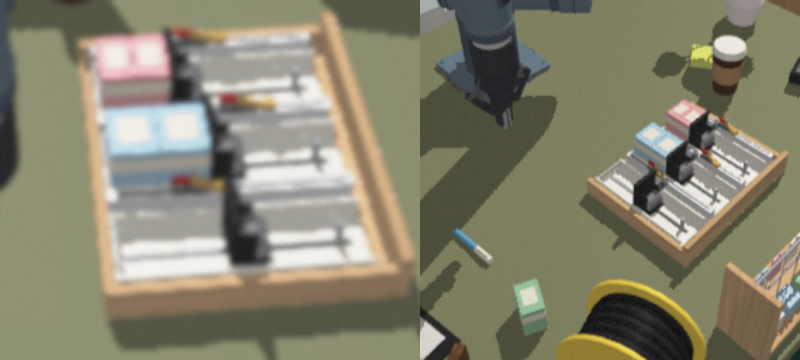

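The pusher stays held behind the brass catch, everything else is in place, and the hand is clear.

```bash
python3 -c "from plant import job_done; print(job_done())"
```

```text
the job is handed in; nothing more can be done
None
```

The empty lane's pusher is pushed back and held by its catch, and I've handed the job in at about 8.6 s, well inside the 32 s limit.

- **Push:** I pushed with the closed fingertips only, at about 32 mm/s. Sampled forces peaked at about 6.5 N, including up to 4 N sideways. The pin was 12 mm (camera) to 15 mm (travel) behind the catch nose. I added 2 mm, well short of the stop pin, before easing back.
- **Latch check:** After release, the wrist picture put the pin's axis 2.8 mm behind the nose; the expected latched distance is about 3 mm.
- **Final check:** With the hand away, the pusher is still held. By eye in the last pictures, the two stocked lanes, the refill carton, cup, marker and notes are where they were. The force reading is near zero, and no check failed.
- **Disagreement:** My first lane spacing from the side camera came out at 95 mm instead of 100 mm, probably because I guessed the stop pins' height. I used the wrist camera for the push instead.

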